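# Make up two oil-lamp kits

### The job

Make up the parts kits for two brass oil lamps. In the short tray put the wide foot and the short stem; in the long tray put the small foot, the oil cup and the long stem: each stem lying in the tray's narrow trough, each foot and the cup standing upright in a square compartment of its own, all flat on the tray floor. Set the pieces down without dropping them, and leave the ring and the finial where they are on the bench.

Things in the scene. Friction and masses are not known exactly. Their poses are not given: they have to be found in the camera images.
- short_tray: Fixed sea-green tray, 110 (x) x 150 (y) mm; floor 3 mm thick, walls and divider 4 mm thick, 12 mm high. Origin: centre of underside, z up. Trough for a stem: inside 102 (x) x 48 (y) mm, centred at x 0, y -47 mm. One square compartment: inside 102 x 90 mm, centred at x 0, y +26 mm. It stands left or right of the stock.
- long_tray: Fixed sea-green tray, 200 (x) x 150 (y) mm; floor 3 mm thick, walls and dividers 4 mm thick, 12 mm high. Origin: centre of underside, z up. Trough for a stem: inside 192 (x) x 48 (y) mm, centred at x 0, y -47 mm. Two square compartments: inside 94 x 90 mm, centred at x -49 and +49, y +26 mm; either takes foot or cup. On the other side from the short tray.
- wide_foot: Brass lamp foot, upright: flat disc 70 mm across, 7 mm thick at the rim, with a round boss 26 mm across standing up in its middle, the boss straight from 16 to 36 mm height (the top). Take it by the boss. Origin: centre of its underside, z up. 0.24-0.39 kg.
- small_foot: Brass lamp foot, upright: disc 46 mm across, 7 mm thick at the rim, with a round boss 22 mm across standing up in its middle, the boss straight from 16 to 36 mm height (the top). Origin: centre of its underside, z up. 0.12-0.20 kg.
- long_stem: Turned brass stem lying on the bench, 100 mm long, with a square block 26 x 26 mm and 36 mm long at its middle and thinner round necks either side. Origin: its very centre (13 mm above what it lies on); x along the stem. Take it across the block. 0.20-0.33 kg.
- short_stem: Turned brass stem lying on the bench, 56 mm long, with a square block 26 x 26 mm and 28 mm long at its middle and short thinner round necks either side. Origin: its very centre (13 mm above what it lies on); x along the stem. Take it across the block. 0.11-0.18 kg.
- oil_cup: Open brass cup, upright: 52 mm across outside, straight-sided from 16 to 42 mm height (the rim), narrower below, wall 3 mm. Origin: centre of its underside, z up. 0.12-0.20 kg.
- ring: Brass ring lying flat, 52 mm outside, 32 mm inside, 18 mm high. Origin: centre of its underside. Not wanted: stays where it is.
- finial: Pointed turned brass finial, upright, 34 mm across the base, 55 mm high. Origin: centre of its underside. Not wanted: stays where it is. (Among the stock also stand a steel block and a small tin, up to 32 mm high; all pieces' centres are at least 100 mm apart. Between stock and trays nothing stands higher than 55 mm.)
Mind the look-alikes: they are no part of the job. Leave any pink look-alike of the small_foot alone. Leave any red look-alike of the wide_foot alone.

How it is judged:
At the end, for the whole second after the job is handed in: Each foot and the cup upright (6 degrees) on the floor of a square compartment of its own tray, one in each; each stem flat in its own tray's trough, within 34 degrees of lengthwise; heights within 4 mm; all at rest; ring and finial moved less than 30 mm (x of wide_foot in the frame of short_tray between -0.051 and 0.051 m and y of wide_foot in the frame of short_tray between -0.019 and 0.071 m and z of wide_foot in the frame of short_tray between 0 and 0.006 m and angle between each of wide_foot, small_foot, oil_cup's own z axis and vertical below 0.1 rad and x of small_foot in the frame of long_tray between -0.096 and 0.096 m and y of small_foot in the frame of long_tray between -0.019 and 0.071 m and z of small_foot in the frame of long_tray between 0 and 0.006 m and x of oil_cup in the frame of long_tray between -0.096 and 0.096 m and y of oil_cup in the frame of long_tray between -0.019 and 0.071 m and z of oil_cup in the frame of long_tray between 0 and 0.006 m and x of short_stem in the frame of short_tray between -0.051 and 0.051 m and y of short_stem in the frame of short_tray between -0.071 and -0.023 m and z of short_stem in the frame of short_tray between 0.012 and 0.02 m and angle between the x axis of short_stem and the x axis of short_tray, either way round below 0.6 rad and x of long_stem in the frame of long_tray between -0.096 and 0.096 m and y of long_stem in the frame of long_tray between -0.071 and -0.023 m and z of long_stem in the frame of long_tray between 0.012 and 0.02 m and angle between the x axis of long_stem and the x axis of long_tray, either way round below 0.6 rad and ((x of small_foot in the frame of long_tray below 0 m and x of oil_cup in the frame of long_tray above 0 m) or (x of small_foot in the frame of long_tray above 0 m and x of oil_cup in the frame of long_tray below 0 m)) and linear speed of each of wide_foot, short_stem, small_foot, long_stem, oil_cup below 0.01 m/s and distance of each of ring, finial from where it was at the start of the episode below 0.03 m); the robot touches nothing.
It fails at once if a piece is dropped or thrown: it moves faster than 0.8 m/s (a fall of about 30 mm) while the fingers do not touch it ((linear speed of wide_foot above 0.8 m/s and contact force between the fingers and wide_foot below 0.01 N) or (linear speed of short_stem above 0.8 m/s and contact force between the fingers and short_stem below 0.01 N) or (linear speed of small_foot above 0.8 m/s and contact force between the fingers and small_foot below 0.01 N) or (linear speed of long_stem above 0.8 m/s and contact force between the fingers and long_stem below 0.01 N) or (linear speed of oil_cup above 0.8 m/s and contact force between the fingers and oil_cup below 0.01 N)).
It fails at once if the ring or the finial is moved by more than 30 mm (distance of any of ring, finial from where it was at the start of the episode above 0.03 m).
It also fails if it takes over 115 s, if anything falls off the work surface, if the arm or the gripper's body presses on something with over 40 N, if the wrist force passes 120 N, or if a joint passes its speed limit or range.

### The arm

A 6-joint arm with a two-finger parallel gripper is mounted at the origin on the work surface. World frame = base frame: x ahead of the robot, y to its left, z up, the work surface at z = 0. Lengths are in m, angles in rad, forces in N, time in s.
With the tool pointing down it reaches from about 0.35 to 0.975 m from the base axis. Payload 7.1 kg.
Tool frame: the origin (TCP) lies at the very end of the fingers, on their centre line; the grasp point (between the pads) lies 19 mm behind it (env.grip_depth is the distance from the TCP to the grasp point, in m); z points along the fingers, y is the line along which they close (so a half turn about z gives the same grasp; the last joint's range is limited). The gripper opens to 88 mm and grips with 3 to 60 N. Pads are 20 mm wide; open, the fingers measure 115 mm over their backs; the gripper's body (75 mm by 178 mm) begins 61 mm behind the grasp point.
Start: joints at [1.286, 0.423, 1.63, -0, 1.089, -0.019], TCP at [0.164, 0.603, 0.223] pointing down, gripper open.
Joint ranges: [-3, 3], [-0.9, 2.11], [0.09, 2.58], [-1.31, 4.45], [0.11, 2.69], [-2.54, 2.54]. Speed limits (rad/s): [2.39, 2.39, 3.01, 3.14, 3.14, 3.14].

### API

Orientations are given as a unit quaternion [x, y, z, w].
In Python, from cell import env gives the robot as it stands.
- The arm moves only by the tool play_rows, never from a script. Its argument "targets" is one flat list of numbers, 4 for each row, row after row: the shift along the tool's x, y, z in cm, then the turn about the tool's z in rad. A call has 1 to 10 rows; each row is the pose to reach, as a shift and turn from the pose commanded when the call began, along the tool's axes at that moment; what a row does not reach only later rows make up. A row lasts 1/10 s, in which the tool goes at most 50 mm and 8.59 degrees, less where a joint would pass 70% of its speed; a pose out of reach is approached as far as the arm can. A call with a gripper value outside its range is refused whole. "jaw" is the opening in per cent of the stroke, from 0 (shut) to 100 (fully open), set as the call begins (left out, the last holds). The fingers move at their own pace and stop on an object; the grip force is fixed at half the most. Time passes only in rows, so rows that repeat a pose let the fingers close. It gives the time, the measured TCP pose, the force, the opening and the grip force at its end, in the units of the state.
- env.state(): the state, without advancing time (a new reading comes with each control period).
- env.read_camera(name): name is "scene" or "top"; returns (picture, depth): 400x640x3 uint8, red, green, blue; 400x640 float32, m along the optical axis (not along the pixel's ray), 0 where there is no reading.
- env.get_calibration(name): a dict with "intrinsics" (3x3 intrinsics, pixels), "R" (3x3) and "t" (3): a world point X has camera coordinates R X + t. Camera axes: x right, y down, z forward; pixel columns grow to the right and rows downward; lengths in m; the calibration is good to about 2 mm. A picture is of the moment at which its call begins. get_calibration takes no time and is no camera call.
- env.hand_in(): hands the job in; it is judged then, once.
The state is a dict: "time_s": time; "joints": joint angles; "joint_velocities": joint speeds; "effort": joint torques, N m; "tool_pos": TCP position; "tool_rot": TCP orientation; "contact_force": force on the tool from outside, world axes, zero at the start; "torque": the same for the moment, N m; "gripper_width": finger opening in m; "grip_force": force on a finger pad.
Only numpy, scipy, OpenCV 4.12 (cv2) and the standard library are available. Lean on these libraries where they do the work, as an engineer would, in place of code of your own. Each camera call takes 0.05 s, during which the arm holds its last target. There are 200 camera calls.

## Working session

There is one attempt and no reset: what is moved stays moved. The work goes in short steps, Python scripts to look and compute and a tool call to move; the robot and the scene stay as the last step left them, time stands still between calls to the robot, and variables do not carry over. Pictures are saved under pics/ and viewed, at most 14 in all, crops included, and the job is handed in when it is done.

Besides the shell and the picture viewer there is one more tool, called as name(argument=value, ...), one argument or row to a line, values as JSON. play_rows: Moves the arm, as the interface text tells. Its arguments: {"type":"object","properties":{"targets":{"type":"array","items":{"type":"number"}},"jaw":{"type":"number"}},"required":["targets"]}

```bash
mkdir -p pics; ls; python3 - <<'E'
from cell import env
import cv2, numpy as np
for n in ("top","scene"):
    p,d=env.read_camera(n); c=env.get_calibration(n)
    cv2.imwrite(f"pics/{n}0.png",p[:,:,::-1]); np.savez(f"{n}0.npz",p=p,d=d,K=c["intrinsics"],R=c["R"],t=c["t"])
    print(n,c["intrinsics"].tolist(),np.round(-np.array(c["R"]).T@c["t"],3),np.round(c["R"],3).tolist())
print(env.state())
E
```

```text
pics
top [[401.09482203713156, 0.0, 315.46333310474574], [0.0, 401.09482203713156, 197.83954542824884], [0.0, 0.0, 1.0]] [ 0.49  -0.012  0.951] [[0.017, -0.999, -0.03], [-0.997, -0.015, -0.076], [0.075, 0.031, -0.997]]
scene [[382.24790759367016, 0.0, 320.0300107781614], [0.0, 382.24790759367016, 196.1451868554449], [0.0, 0.0, 1.0]] [ 1.164 -0.215  0.593] [[0.303, 0.953, 0.015], [0.632, -0.189, -0.752], [-0.714, 0.237, -0.659]]
{'time_s': 0.1, 'joints': array([ 1.28601661e+00,  4.23754964e-01,  1.63060172e+00, -1.07952896e-05,
        1.08860533e+00, -1.90212507e-02]), 'joint_velocities': array([-0.00078942, -0.00384484, -0.00110339,  0.00220177,  0.00130422,
        0.00012122]), 'effort': array([-4.65758894e-04, -5.45615137e+01, -2.74326307e+01,  6.44272752e-02,
        1.88023865e-02,  7.86480854e-06]), 'tool_pos': array([0.16400102, 0.60258078, 0.22199   ]), 'tool_rot': array([ 1.32486022e-01,  9.91184637e-01, -6.77518331e-04, -9.88781003e-05]), 'contact_force': array([1.30802361, 0.26470659, 0.54060438]), 'torque': array([ 0.03958247, -0.01666873,  0.04155249]), 'grip_force': 0.0, 'gripper_width': 0.08777258829384016}
```

View pics/top0.png

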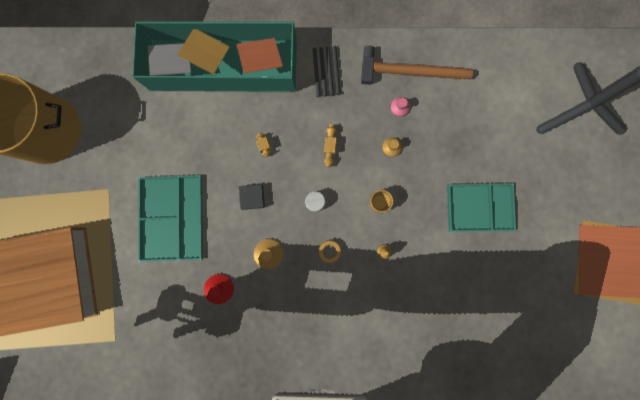

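View pics/scene0.png

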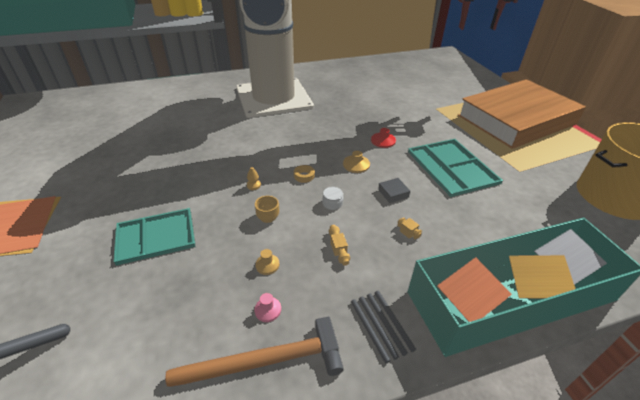

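The top view shows the long tray at (170,217) on the left and the short tray at (482,207) on the right, both with the trough on the right. The other pieces are:
- Wide foot at (267,253)
- Ring at (330,251)
- Finial at (384,251)
- Cup at (381,200)
- Small foot at (392,147)
- Long stem at (330,145)
- Short stem at (264,145)

The scene view agrees. The red and pink look-alikes are at (219,289) and (400,106).

```bash
cat > h.py <<'E'
import numpy as np, cv2
def load(n):
    f=np.load(n); return f["p"],f["d"],f["K"],f["R"],f["t"]
def cloud(d,K,R,t):
    v,u=np.mgrid[:d.shape[0],:d.shape[1]]
    c=np.stack([(u-K[0,2])/K[0,0]*d,(v-K[1,2])/K[1,1]*d,d],-1)
    return (c-t)@R
E
python3 - <<'E'
from h import *
W={}
for n in("top","scene"):
    p,d,K,R,t=load(n+"0.npz"); X=cloud(d,K,R,t)
    h=cv2.cvtColor(p,cv2.COLOR_RGB2HSV)
    brass=cv2.inRange(h,(12,110,40),(28,255,255)); green=cv2.inRange(h,(70,90,40),(95,255,255))
    for nm,m in(("brass",brass),("green",green)):
        m=m.copy(); ok=(d>0)&(X[...,0]>.25)&(X[...,0]<.75)&(abs(X[...,1])<.45); m[~ok]=0
        m=cv2.morphologyEx(m,cv2.MORPH_CLOSE,np.ones((3,3)))
        k,L,S,C=cv2.connectedComponentsWithStats(m)
        for i in range(1,k):
            if S[i,4]<60: continue
            P=X[(L==i)&ok]; z=P[:,2]; top=P[z>np.percentile(z,95)-.006]
            if nm=="green": top=P
            r=cv2.minAreaRect((top[:,:2]*1000).astype(np.float32))
            print(n,nm,C[i].round(),S[i,4],"all",P[:,:2].mean(0).round(4),"z",np.percentile(z,[5,50,95,99]).round(3),"top",len(top),top[:,:2].mean(0).round(4),"rect",np.round(r[0],1),np.round(r[1],1),round(r[2],1))
E
```

```text
top brass [330. 146.] 377 all [ 0.6835 -0.0146] z [0.015 0.023 0.028 0.029] top 220 [ 0.6845 -0.0147] rect [683.9 -14.7] [25.6 88.2] 84.3
top brass [263. 144.] 229 all [0.6846 0.1426] z [0.013 0.024 0.028 0.028] top 157 [0.6858 0.1432] rect [685.5 143. ] [49.8 25.4] 20.1
top brass [392. 147.] 290 all [ 0.6837 -0.1597] z [0.005 0.013 0.038 0.039] top 75 [ 0.687  -0.1613] rect [ 687.  -161.2] [19.8 20.4] 48.1
top brass [381. 201.] 423 all [ 0.556  -0.1362] z [0.002 0.009 0.043 0.045] top 87 [ 0.5545 -0.1336] rect [ 555.  -132.7] [47.8 50.1] 1.1
top brass [268. 254.] 687 all [0.4292 0.1248] z [0.006 0.011 0.037 0.038] top 104 [0.4295 0.1256] rect [429.5 125.5] [22.6 25.1] 0.8
top brass [330. 251.] 251 all [ 0.4373 -0.0181] z [0.005 0.018 0.02  0.021] top 230 [ 0.4374 -0.0179] rect [436.8 -18. ] [48.9 49. ] 45.9
top brass [384. 251.] 158 all [ 0.4403 -0.1402] z [0.007 0.036 0.054 0.056] top 24 [ 0.4403 -0.1435] rect [ 440.  -144.4] [ 8.9 11.3] 2.4
top green [170. 218.] 5261 all [0.5086 0.3636] z [0.    0.003 0.012 0.014] top 5240 [0.5086 0.3636] rect [509.3 361.9] [198.2 150.5] 2.7
top g
[... 700 characters left out ...]
e brass [410. 226.] 205 all [0.6899 0.1427] z [0.015 0.024 0.026 0.027] top 149 [0.6889 0.1426] rect [689.1 143.3] [51.4 25.5] 21.3
scene brass [339. 243.] 380 all [ 0.6921 -0.016 ] z [0.016 0.023 0.026 0.027] top 261 [ 0.6903 -0.0156] rect [685.6 -15.2] [24.4 93.6] 85.1
scene brass [267. 262.] 382 all [ 0.6944 -0.1621] z [0.006 0.013 0.036 0.036] top 99 [ 0.6891 -0.1617] rect [ 687.9 -162. ] [21.5 19. ] 22.2
scene green [455. 166.] 2480 all [0.5117 0.3696] z [-0.     0.002  0.011  0.012] top 2471 [0.5117 0.3696] rect [510.5 362.3] [201.7 152.2] 2.6
scene green [153. 236.] 3055 all [ 0.545  -0.3727] z [0.    0.002 0.011 0.012] top 3040 [ 0.545  -0.3727] rect [ 546.2 -370.9] [112.9 155.1] 1.4
```

play_rows(
  targets=[-4, -4, 1, -0.1, -8, -8, 2, -0.2, -12, -12, 3, -0.265, -16, -16, 4, -0.265, -20, -20, 5, -0.265, -23, -23.5, 6, -0.265, -26, -26.5, 7, -0.265, -29, -29.5, 8, -0.265, -32, -32.5, 9, -0.265, -35, -35.5, 10.2, -0.265],
  jaw=100,
)

```text
time_s: 1.1
tool_pos: [0.4049, 0.1745, 0.1228]
tool_rot: [0.0, 1.0, 0.0, 0.0]
contact_force: [0.5, 1.3, -0.2]
gripper_width: 0.0878
grip_force: 0.0
```

play_rows(
  targets=[-2.2, -4.2, 0, 0, -2.2, -4.2, 0, 0, -2.2, -4.2, 0, 0, -2.2, -4.2, 0, 0],
)

```text
time_s: 1.5
tool_pos: [0.4257, 0.1348, 0.123]
tool_rot: [0.0, 1.0, 0.0, -0.0]
contact_force: [-0.4, -0.1, 0.8]
gripper_width: 0.0879
grip_force: 0.0
```

play_rows(
  targets=[0, 0, 0, 0, 0, 0, 0, 0],
)

```text
time_s: 1.7
tool_pos: [0.4257, 0.1354, 0.1232]
tool_rot: [-0.001, 1.0, 0.0, 0.0]
contact_force: [0.4, 0.1, 0.2]
gripper_width: 0.0874
grip_force: 0.0
```

play_rows(
  targets=[-0.5, -1.0, 0, 0, -0.5, -1.0, 3, 0, -0.5, -1.0, 6, 0, -0.5, -1.0, 8, 0, -0.5, -1.0, 9.5, 0, -0.5, -1.0, 9.5, 0, -0.5, -1.0, 9.5, 0],
)

```text
time_s: 2.4
tool_pos: [0.4313, 0.1242, 0.0282]
tool_rot: [0.0, 1.0, -0.0, -0.0]
contact_force: [-0.4, 0.3, 0.7]
gripper_width: 0.0877
grip_force: 0.0
```

play_rows(
  targets=[0, 0.1, 0.9, 0, 0, 0.1, 0.9, 0, 0, 0.1, 0.9, 0],
)

```text
time_s: 2.7
tool_pos: [0.4314, 0.1253, 0.0193]
tool_rot: [0.0, 1.0, 0.0, 0.0]
contact_force: [-0.0, 0.0, -0.2]
gripper_width: 0.0876
grip_force: 0.0
```

play_rows(
  targets=[0, 0, 0, 0, 0, 0, 0, 0, 0, 0, 0, 0, 0, 0, 0, 0, 0, 0, 0, 0, 0, 0, 0, 0, 0, 0, 0, 0],
  jaw=0,
)

```text
time_s: 3.4
tool_pos: [0.4311, 0.1252, 0.019]
tool_rot: [0.0, 1.0, -0.0, -0.0]
contact_force: [1.0, -1.0, 0.4]
gripper_width: 0.0351
grip_force: 0.0
```

play_rows(
  targets=[0, 0, 0, 0, 0, 0, 0, 0, 0, 0, 0, 0, 0, 0, 0, 0],
)

```text
time_s: 3.8
tool_pos: [0.4312, 0.1253, 0.0191]
tool_rot: [0.0, 1.0, 0.0, 0.0]
contact_force: [0.9, 0.3, -0.4]
gripper_width: 0.0253
grip_force: 30.0
```

play_rows(
  targets=[0, 0, -2, 0, 0, 0, -5, 0, 0, 0, -8, 0, -0.5, -2, -10.5, 0, -1.2, -5, -10.5, 0, -2.1, -9, -10.5, 0, -3.2, -13, -10.5, 0, -4.2, -17, -10.5, 0, -5.2, -21, -10.5, 0, -6.2, -25, -10.5, 0],
)

```text
time_s: 4.8
tool_pos: [0.4925, -0.1265, 0.1237]
tool_rot: [0.0, 1.0, 0.0, -0.001]
contact_force: [0.8, 0.5, -3.8]
gripper_width: 0.0252
grip_force: 30.0
```

play_rows(
  targets=[-1, -4, 0, 0, -2, -8, 0, 0, -3, -12, 0, 0, -4, -16, 0, 0, -4.7, -19, 0, 0, -5.2, -21, 0, 0, -5.2, -21.9, 0, 0, -5.2, -21.9, 0, 0, -5.2, -21.9, 0, 0],
)

```text
time_s: 5.7
tool_pos: [0.544, -0.3427, 0.1235]
tool_rot: [0.0, 1.0, 0.001, -0.001]
contact_force: [0.1, -0.5, -4.1]
gripper_width: 0.0253
grip_force: 30.0
```

play_rows(
  targets=[-0.1, -0.1, 3, 0, -0.1, -0.1, 6, 0, -0.1, -0.1, 8, 0, -0.1, -0.1, 9, 0, -0.1, -0.1, 9.6, 0, -0.1, -0.1, 10.0, 0, -0.1, -0.1, 10.1, 0, -0.1, -0.1, 10.1, 0, -0.1, -0.1, 10.1, 0],
)

```text
time_s: 6.6
tool_pos: [0.5463, -0.3452, 0.0239]
tool_rot: [0.0, 1.0, -0.0, 0.001]
contact_force: [-0.8, -0.5, -3.0]
gripper_width: 0.0251
grip_force: 30.0
```

play_rows(
  targets=[0, 0, 0.1, 0, 0, 0, 0.2, 0, 0, 0, 0.2, 0, 0, 0, 0.2, 0],
)

```text
time_s: 7.0
tool_pos: [0.5462, -0.3452, 0.0221]
tool_rot: [0.0, 1.0, -0.0, 0.0]
contact_force: [-2.0, 1.2, 6.0]
gripper_width: 0.0254
grip_force: 30.0
```

play_rows(
  targets=[0, 0, 0, 0, 0, 0, 0, 0, 0, 0, 0, 0, 0, 0, 0, 0, 0, 0, 0, 0, 0, 0, -1, 0, 0, 0, -4, 0, 0, 0, -7, 0, 0, 0, -10, 0, 0, 0, -10, 0],
  jaw=100,
)

```text
time_s: 8.0
tool_pos: [0.5484, -0.3466, 0.1263]
tool_rot: [0.0, 1.0, -0.002, 0.003]
contact_force: [0.4, -0.6, 0.3]
gripper_width: 0.0877
grip_force: 0.0
```

play_rows(
  targets=[-2, 3, 0, 0, -5, 6.5, 0, 0, -8, 10.5, 0, 0, -11, 14.5, 0, 0, -13, 17, 0, 0, -14, 18.4, 2, 0, -14, 18.4, 4, 0, -14, 18.4, 6, 0, -14, 18.4, 7, 0, -14, 18.4, 7, 0],
)

```text
time_s: 9.0
tool_pos: [0.6845, -0.1607, 0.0491]
tool_rot: [0.0, 1.0, 0.0, -0.002]
contact_force: [0.1, 0.1, -0.9]
gripper_width: 0.0881
grip_force: 0.0
```

play_rows(
  targets=[-0.3, -0.1, 1, 0, -0.3, -0.1, 2, 0, -0.3, -0.1, 3, 0, -0.3, -0.1, 3.0, 0, -0.3, -0.1, 3.0, 0],
)

```text
time_s: 9.5
tool_pos: [0.6887, -0.162, 0.0207]
tool_rot: [0.0, 1.0, 0.0, -0.0]
contact_force: [0.1, -0.0, 0.1]
gripper_width: 0.0879
grip_force: 0.0
```

play_rows(
  targets=[0, 0, 0, 0, 0, 0, 0, 0, 0, 0, 0, 0, 0, 0, 0, 0, 0, 0, 0, 0, 0, 0, 0, 0, 0, 0, 0, 0, 0, 0, 0, 0, 0, 0, 0, 0, 0, 0, 0, 0],
  jaw=0,
)

```text
time_s: 10.5
tool_pos: [0.689, -0.1621, 0.0211]
tool_rot: [0.0, 1.0, -0.0, 0.0]
contact_force: [-0.2, -0.6, -0.2]
gripper_width: 0.0208
grip_force: 30.0
```

play_rows(
  targets=[0, 0, -2, 0, 0, 0, -5, 0, 0, 0, -8, 0, 0.5, 2, -10.3, 0, 1.2, 5, -10.3, 0, 2.1, 9, -10.3, 0, 3.1, 13, -10.3, 0, 4.0, 17, -10.3, 0, 5.0, 21, -10.3, 0, 5.9, 25, -10.3, 0],
)

```text
time_s: 11.5
tool_pos: [0.6297, 0.0896, 0.1255]
tool_rot: [0.001, 1.0, 0.0, 0.0]
contact_force: [-0.3, -0.7, -1.9]
gripper_width: 0.0213
grip_force: 30.0
```

play_rows(
  targets=[1, 4, 0, 0, 2, 8, 0, 0, 2.9, 12, 0, 0, 3.8, 16, 0, 0, 4.7, 20, 0, 0, 5.7, 24, 0, 0, 6.7, 27.5, 0, 0, 7.2, 29.5, 0, 0, 7.2, 30.2, 0, 0, 7.2, 30.2, 0, 0],
)

```text
time_s: 12.5
tool_pos: [0.5586, 0.3903, 0.1245]
tool_rot: [-0.0, 1.0, -0.0, 0.0]
contact_force: [1.0, -0.4, -2.4]
gripper_width: 0.0211
grip_force: 30.0
```

Floor contact is at TCP 0.0210 + 0.003 = 0.024. Lower to that height and then release.

play_rows(
  targets=[0, 0, 3, 0, 0, 0, 6, 0, 0, 0, 8, 0, 0, 0, 9, 0, 0, 0, 9.6, 0, 0, 0, 9.9, 0, 0, 0, 10.0, 0, 0, 0, 10.0, 0, 0, 0, 10.0, 0],
)

```text
time_s: 13.4
tool_pos: [0.5588, 0.3904, 0.025]
tool_rot: [0.0, 1.0, 0.0, 0.001]
contact_force: [-0.2, 0.1, -1.8]
gripper_width: 0.0213
grip_force: 30.0
```

play_rows(
  targets=[0, 0, 0.1, 0, 0, 0, 0.15, 0, 0, 0, 0.15, 0],
)

```text
time_s: 13.7
tool_pos: [0.5589, 0.3905, 0.024]
tool_rot: [0.0, 1.0, 0.0, 0.001]
contact_force: [-0.8, -2.2, 6.5]
gripper_width: 0.0208
grip_force: 30.0
```

play_rows(
  targets=[0, 0, 0, 0, 0, 0, 0, 0, 0, 0, 0, 0, 0, 0, 0, 0, 0, 0, 0, 0, 0, 0, -1, 0, 0, 0, -4, 0, 0, 0, -7, 0, 0, 0, -10, 0, 0, -2, -10, 0],
  jaw=100,
)

```text
time_s: 14.7
tool_pos: [0.5612, 0.3733, 0.1281]
tool_rot: [-0.001, 1.0, 0.003, 0.004]
contact_force: [1.3, 0.0, -0.2]
gripper_width: 0.0879
grip_force: 0.0
```

play_rows(
  targets=[0, -4, 0, 0, 0, -8.5, 0, 0, 0, -13, 0, 0, 0, -17.5, 0, 0, 0, -22, 0, 0, 0, -26.5, 0, 0, 0, -31, 0, 0, 0, -35.5, 0, 0, 0, -40, 0, 0, 0, -44.5, 0, 0],
)

```text
time_s: 15.7
tool_pos: [0.5569, -0.0771, 0.1223]
tool_rot: [0.001, 1.0, 0.0, -0.0]
contact_force: [-0.1, 0.3, -0.0]
gripper_width: 0.0878
grip_force: 0.0
```

play_rows(
  targets=[0, -3, 0, 0, 0, -5.5, 0, 0, 0, -5.5, 2, 0, 0, -5.5, 5, 0, 0, -5.5, 6, 0, 0, -5.5, 6, 0],
)

```text
time_s: 16.3
tool_pos: [0.5562, -0.1298, 0.061]
tool_rot: [0.001, 1.0, 0.0, -0.002]
contact_force: [0.6, -0.4, 0.8]
gripper_width: 0.088
grip_force: 0.0
```

play_rows(
  targets=[0, -0.3, 1, 0, 0, -0.3, 2.5, 0, 0, -0.3, 3.6, 0, 0, -0.3, 4.1, 0, 0, -0.3, 4.1, 0, 0, -0.3, 4.1, 0],
)

```text
time_s: 16.9
tool_pos: [0.558, -0.1328, 0.0215]
tool_rot: [0.0, 1.0, 0.0, -0.0]
contact_force: [-0.1, 0.4, 0.2]
gripper_width: 0.0878
grip_force: 0.0
```

play_rows(
  targets=[0, 0, 0, 0, 0, 0, 0, 0, 0, 0, 0, 0, 0, 0, 0, 0, 0, 0, 0, 0, 0, 0, 0, 0, 0, 0, 0, 0, 0, 0, 0, 0],
  jaw=0,
)

```text
time_s: 17.7
tool_pos: [0.5581, -0.133, 0.0217]
tool_rot: [0.0, 1.0, -0.0, 0.0]
contact_force: [-1.2, -0.9, 2.9]
gripper_width: 0.0511
grip_force: 29.7
```

play_rows(
  targets=[0, 0, -2, 0, 0, 0, -5, 0, 0, 0, -8, 0, 0.4, 2, -10.3, 0, 1, 5, -10.3, 0, 1.7, 9, -10.3, 0, 2.5, 13, -10.3, 0, 3.2, 17, -10.3, 0, 4.0, 21, -10.3, 0, 4.7, 25, -10.3, 0],
)

```text
time_s: 18.7
tool_pos: [0.5103, 0.1187, 0.1243]
tool_rot: [0.0, 1.0, -0.0, -0.0]
contact_force: [0.3, -0.0, -0.8]
gripper_width: 0.0511
grip_force: 29.8
```

play_rows(
  targets=[0.8, 4, 0, 0, 1.5, 8, 0, 0, 2.2, 12, 0, 0, 3, 16, 0, 0, 3.8, 20, 0, 0, 4.5, 24, 0, 0, 5, 26, 0, 0, 5.1, 26.9, 0, 0, 5.1, 26.9, 0, 0, 5.1, 26.9, 0, 0],
)

```text
time_s: 19.7
tool_pos: [0.4603, 0.3851, 0.1242]
tool_rot: [0.001, 1.0, -0.0, -0.0]
contact_force: [0.6, -0.0, -1.2]
gripper_width: 0.0511
grip_force: 29.8
```

play_rows(
  targets=[0, 0, 3, 0, 0, 0, 6, 0, 0, 0, 8, 0, 0, 0, 9, 0, 0, 0, 9.6, 0, 0, 0, 9.8, 0, 0, 0, 9.9, 0, 0, 0, 9.9, 0, 0, 0, 9.9, 0],
)

```text
time_s: 20.6
tool_pos: [0.4608, 0.3865, 0.0263]
tool_rot: [0.0, 1.0, 0.0, 0.001]
contact_force: [-0.3, -0.2, -1.5]
gripper_width: 0.0507
grip_force: 29.8
```

play_rows(
  targets=[0, 0, 0.1, 0, 0, 0, 0.2, 0, 0, 0, 0.2, 0],
)

```text
time_s: 20.9
tool_pos: [0.4607, 0.3865, 0.0247]
tool_rot: [0.0, 1.0, 0.0, 0.0]
contact_force: [-2.3, -1.5, 9.0]
gripper_width: 0.0508
grip_force: 29.7
```

play_rows(
  targets=[0, 0, 0, 0, 0, 0, 0, 0, 0, 0, 0, 0, 0, 0, 0, 0, 0, 0, -1, 0, 0, 0, -4, 0, 0, 0, -7, 0, 0, 0, -10, 0, -1, -2, -10, 0, -3, -5, -10, 0],
  jaw=100,
)

```text
time_s: 21.9
tool_pos: [0.4905, 0.3373, 0.1257]
tool_rot: [-0.001, 1.0, 0.001, 0.001]
contact_force: [0.1, -0.3, -0.3]
gripper_width: 0.0877
grip_force: 0.0
```

play_rows(
  targets=[-2, -4, 0, 0, -4, -7.5, 0, 0, -6, -11, 0, 0, -8, -14.5, 0, 0, -10, -18, 0, 0, -12, -21.5, 0, 0, -14, -25, 0, 0, -16, -28.5, 0, 0, -18, -32, 0, 0, -19, -34.5, 0, 0.095],
)

```text
time_s: 22.9
tool_pos: [0.6816, -0.0115, 0.1244]
tool_rot: [0.049, 0.999, -0.0, 0.001]
contact_force: [-0.2, 0.8, -0.6]
gripper_width: 0.0882
grip_force: 0.0
```

play_rows(
  targets=[-0.2, -0.3, 2, 0, -0.2, -0.3, 5, 0, -0.2, -0.3, 7.5, 0, -0.2, -0.3, 8, 0, -0.2, -0.3, 8, 0],
)

```text
time_s: 23.4
tool_pos: [0.6813, -0.0121, 0.0433]
tool_rot: [0.048, 0.999, -0.0, -0.001]
contact_force: [-0.3, 0.5, 1.0]
gripper_width: 0.0876
grip_force: 0.0
```

play_rows(
  targets=[-0.35, -0.25, 1, 0, -0.35, -0.25, 2, 0, -0.35, -0.25, 2.8, 0, -0.35, -0.25, 3.0, 0, -0.35, -0.25, 3.0, 0],
)

```text
time_s: 23.9
tool_pos: [0.6847, -0.0149, 0.0131]
tool_rot: [0.048, 0.999, -0.0, -0.0]
contact_force: [0.5, 0.1, -0.2]
gripper_width: 0.0882
grip_force: 0.0
```

play_rows(
  targets=[0, 0, 0, 0, 0, 0, 0, 0, 0, 0, 0, 0, 0, 0, 0, 0, 0, 0, 0, 0, 0, 0, 0, 0, 0, 0, 0, 0, 0, 0, 0, 0, 0, 0, 0, 0, 0, 0, 0, 0],
  jaw=0,
)

```text
time_s: 24.9
tool_pos: [0.685, -0.015, 0.0135]
tool_rot: [0.048, 0.999, -0.0, -0.0]
contact_force: [-0.3, -0.1, -0.3]
gripper_width: 0.0257
grip_force: 29.9
```

play_rows(
  targets=[0, 0, -2, 0, 0, 0, -5, 0, 0, 0, -8, 0, 1, 1.5, -11, 0, 2.7, 4, -11, 0, 5, 7.5, -11, 0, 7.2, 11, -11, 0, 9.5, 14.5, -11, 0, 11.8, 18, -11, 0, 14.1, 21.5, -11, 0],
)

```text
time_s: 25.9
tool_pos: [0.5639, 0.2137, 0.1233]
tool_rot: [0.048, 0.999, -0.0, -0.0]
contact_force: [0.5, 0.3, -2.3]
gripper_width: 0.0261
grip_force: 29.9
```

play_rows(
  targets=[2.2, 3.5, 0, -0.03, 4, 6.5, 0, -0.06, 5.5, 8.5, 0, -0.1, 6.3, 9.6, 0, -0.14, 6.3, 9.7, 0, -0.14, 6.3, 9.7, 0, -0.14, 6.3, 9.7, 0, -0.14],
)

```text
time_s: 26.6
tool_pos: [0.5124, 0.314, 0.1235]
tool_rot: [-0.021, 1.0, -0.0, 0.0]
contact_force: [-0.7, 0.5, -2.7]
gripper_width: 0.0258
grip_force: 29.9
```

play_rows(
  targets=[0, 0.1, 3, 0, 0, 0.1, 6, 0, 0, 0.1, 8, 0, 0, 0.1, 9.4, 0, 0, 0.1, 10.2, 0, 0, 0.1, 10.5, 0, 0, 0.1, 10.6, 0, 0, 0.1, 10.6, 0, 0, 0.1, 10.6, 0],
)

```text
time_s: 27.5
tool_pos: [0.5123, 0.3164, 0.0184]
tool_rot: [-0.022, 1.0, 0.0, 0.001]
contact_force: [-0.7, -0.1, -3.7]
gripper_width: 0.0261
grip_force: 29.9
```

play_rows(
  targets=[0, 0, 0.1, 0, 0, 0, 0.2, 0, 0, 0, 0.2, 0],
)

```text
time_s: 27.8
tool_pos: [0.5121, 0.3163, 0.0165]
tool_rot: [-0.022, 1.0, 0.0, 0.0]
contact_force: [-2.1, -0.3, 6.1]
gripper_width: 0.0257
grip_force: 29.9
```

play_rows(
  targets=[0, 0, 0, 0, 0, 0, 0, 0, 0, 0, 0, 0, 0, 0, 0, 0, 0, 0, -1, 0, 0, 0, -4, 0, 0, 0, -7, 0, 0, 0, -10.5, 0, -2, -2, -10.5, 0, -4, -4.5, -10.5, 0],
  jaw=55,
)

```text
time_s: 28.8
tool_pos: [0.5549, 0.2738, 0.1231]
tool_rot: [-0.023, 1.0, 0.001, 0.002]
contact_force: [0.9, -0.1, -0.1]
gripper_width: 0.0483
grip_force: 0.0
```

play_rows(
  targets=[-3, -3, 0, -0.1, -6, -6, 0, -0.2, -9, -9.5, 0, -0.3, -11.5, -12.5, 0, -0.316, -12.7, -13.5, 0, -0.316, -12.7, -13.5, 2, -0.316, -12.7, -13.5, 5, -0.316, -12.7, -13.5, 8, -0.316, -12.7, -13.5, 8, -0.316],
  jaw=100,
)

```text
time_s: 29.7
tool_pos: [0.683, 0.1437, 0.0367]
tool_rot: [-0.179, 0.984, 0.0, -0.004]
contact_force: [-1.0, -0.4, -0.6]
gripper_width: 0.088
grip_force: 0.0
```

play_rows(
  targets=[-0.3, -0.2, 1, 0, -0.3, -0.2, 2, 0, -0.3, -0.2, 2.35, 0, -0.3, -0.2, 2.35, 0],
)

```text
time_s: 30.1
tool_pos: [0.69, 0.1429, 0.0171]
tool_rot: [-0.179, 0.984, 0.0, -0.0]
contact_force: [-0.1, -0.0, 0.1]
gripper_width: 0.0879
grip_force: 0.0
```

play_rows(
  targets=[0, 0, 0, 0, 0, 0, 0, 0, 0, 0, 0, 0, 0, 0, 0, 0, 0, 0, 0, 0, 0, 0, 0, 0, 0, 0, 0, 0, 0, 0, 0, 0, 0, 0, 0, 0, 0, 0, 0, 0],
  jaw=0,
)

```text
time_s: 31.1
tool_pos: [0.69, 0.1429, 0.0171]
tool_rot: [-0.179, 0.984, 0.0, -0.0]
contact_force: [-0.4, 0.1, -0.7]
gripper_width: 0.0259
grip_force: 30.0
```

play_rows(
  targets=[0, 0, -2, 0, 0, 0, -5, 0, 0, 0, -8, 0, 1, -1.5, -11, 0, 2.8, -4, -11, 0, 5, -7.2, -11, 0, 7.2, -10.4, -11, 0, 9.4, -13.6, -11, 0, 11.6, -16.8, -11, 0, 14, -20, -11, 0],
)

```text
time_s: 32.1
tool_pos: [0.6294, -0.0952, 0.1286]
tool_rot: [-0.179, 0.984, -0.0, 0.001]
contact_force: [0.1, -0.3, -1.9]
gripper_width: 0.0258
grip_force: 30.0
```

play_rows(
  targets=[2.2, -3.2, 0, 0.05, 4.4, -6.4, 0, 0.1, 6.6, -9.6, 0, 0.15, 8.8, -12.8, 0, 0.2, 11, -16, 0, 0.25, 13.2, -19.2, 0, 0.3, 15.4, -22.4, 0, 0.339, 17.4, -25, 0, 0.339, 18.9, -27.2, 0, 0.339, 18.9, -27.2, 0, 0.339],
)

```text
time_s: 33.1
tool_pos: [0.5476, -0.4184, 0.1285]
tool_rot: [-0.009, 1.0, -0.001, 0.001]
contact_force: [0.4, 0.3, -1.3]
gripper_width: 0.0258
grip_force: 30.0
```

play_rows(
  targets=[0, 0.1, 3, 0, 0, 0.1, 6, 0, 0, 0.1, 8, 0, 0, 0.1, 9.4, 0, 0, 0.1, 10.2, 0, 0, 0.1, 10.6, 0, 0, 0.1, 10.7, 0, 0, 0.1, 10.7, 0, 0, 0.1, 10.7, 0],
)

```text
time_s: 34.0
tool_pos: [0.549, -0.4142, 0.021]
tool_rot: [-0.011, 1.0, -0.0, 0.001]
contact_force: [1.4, 0.1, -1.4]
gripper_width: 0.0255
grip_force: 30.0
```

play_rows(
  targets=[0, -0.15, 0.05, 0, 0, -0.15, 0.1, 0, 0, -0.15, 0.1, 0],
)

```text
time_s: 34.3
tool_pos: [0.5489, -0.4158, 0.02]
tool_rot: [-0.011, 1.0, -0.0, 0.0]
contact_force: [-2.2, 0.7, 4.7]
gripper_width: 0.0256
grip_force: 30.0
```

play_rows(
  targets=[0, 0, 0, 0, 0, 0, 0, 0, 0, 0, 0, 0, 0, 0, 0, 0, 0, 0, -1, 0, 0, 0, -4, 0, 0, 0, -8, 0, 0, 0, -12, 0, 4, 0, -15, 0, 8, 0, -15, 0],
  jaw=50,
)

```text
time_s: 35.3
tool_pos: [0.4706, -0.4189, 0.1747]
tool_rot: [-0.011, 1.0, -0.003, 0.003]
contact_force: [-0.2, 0.0, -0.4]
gripper_width: 0.0439
grip_force: 0.0
```

play_rows(
  targets=[5, 3, 0, 0, 9, 6, 0, 0, 11, 10, 0, 0, 11, 15, 0, 0, 11, 18, 0, 0, 11, 18, 0, 0, 11, 18, 0, 0],
)

```text
time_s: 36.0
tool_pos: [0.3554, -0.2394, 0.1699]
tool_rot: [-0.011, 1.0, -0.001, 0.001]
contact_force: [0.0, 1.0, -0.3]
gripper_width: 0.0438
grip_force: 0.0
```

```bash
python3 - <<'E'
from cell import env
from h import *
for n in("top","scene"):
    p,d=env.read_camera(n); c=env.get_calibration(n)
    cv2.imwrite(f"pics/{n}1.png",p[:,:,::-1])
    X=cloud(d,np.array(c["intrinsics"]),np.array(c["R"]),np.array(c["t"]))
    m=cv2.inRange(cv2.cvtColor(p,cv2.COLOR_RGB2HSV),(12,110,40),(28,255,255))
    m[~((d>0)&(X[...,0]>.25)&(X[...,0]<.75)&(abs(X[...,1])<.5))]=0
    k,L,S,C=cv2.connectedComponentsWithStats(m)
    for i in range(1,k):
        if S[i,4]<60: continue
        P=X[L==i]; z=P[:,2]; q=np.percentile(z,95); t=P[z>q-.006]; r=cv2.minAreaRect((t[:,:2]*1000).astype(np.float32))
        print(n,C[i].round(),S[i,4],round(q,3),t[:,:2].mean(0).round(3),np.round(r[1]),round(r[2],1))
s=env.state(); print(s["time_s"],s["tool_pos"])
E
```

```text
top [159. 198.] 279 0.04 [0.557 0.39 ] [20. 21.] 73.1
top [470. 208.] 706 0.04 [ 0.544 -0.344] [25. 25.] 40.0
top [503. 207.] 281 0.031 [ 0.546 -0.414] [48. 26.] 0.7
top [187. 216.] 412 0.03 [0.512 0.315] [93. 26.] 1.5
top [154. 240.] 465 0.045 [0.457 0.386] [50. 51.] 26.2
top [330. 251.] 251 0.02 [ 0.437 -0.018] [51. 49.] 0.8
top [383. 251.] 157 0.054 [ 0.44  -0.145] [9. 9.] 1.0
scene [452. 146.] 323 0.043 [0.46  0.384] [46. 55.] 47.5
scene [439. 165.] 299 0.028 [0.517 0.316] [96. 27.] 6.5
scene [474. 171.] 229 0.038 [0.559 0.39 ] [18. 25.] 35.2
scene [304. 172.] 151 0.018 [ 0.44  -0.018] [48. 47.] 18.5
scene [254. 179.] 119 0.05 [ 0.444 -0.143] [8. 9.] 37.4
scene [167. 231.] 705 0.038 [ 0.546 -0.343] [26. 25.] 7.3
scene [129. 236.] 318 0.029 [ 0.549 -0.414] [53. 26.] 1.2
36.1 [ 0.35555746 -0.2404036   0.16963883]
```

View pics/top1.png

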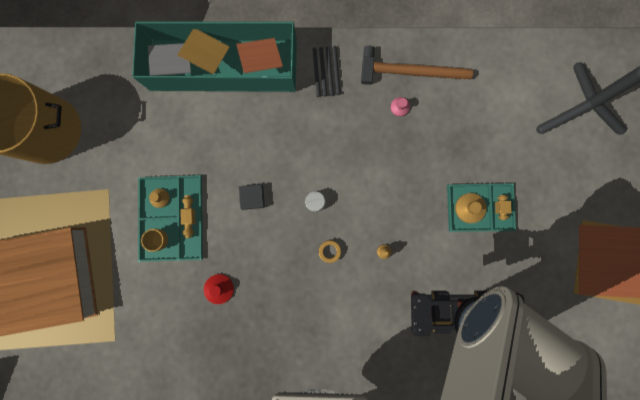

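All five pieces sit in their places: the long tray at (170,217) holds the small foot, cup and long stem, and the short tray at (482,207) holds the wide foot and short stem. The ring (330,251) and finial (383,251) have not moved, and the arm is clear.

```bash
python3 -c "
from cell import env
print(env.hand_in())"
```

```text
the job is handed in; nothing more can be done
None
```

Both lamp kits are in their trays and the job is handed in at about 36 s; the last camera check showed all five pieces in the right compartments and troughs, and the ring and finial where they started.

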